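# Power up the microscope workstation in order

### The job

Switch the microscope workstation on in its start-up order: push down the yellow button of the lamp supply, then the blue button of the camera controller, then the green button of the computer, each lightly with the fingertips until it is clearly down, well past half of its travel, where it stays. Do not pick up or shove the units, leave the shaker with the red button switched off and everything else undisturbed, and finish with the hand clear.

Things in the scene. Friction and masses are not known exactly. Their poses are not given: they have to be found in the camera images.
- lamp_unit: lamp power supply: grey metal case 130 (x) x 110 (y) x 80 mm high with dark cooling slots on top and the yellow button; loose on the table, about 1.4 kg. Origin: centre of the underside; x axis points from its front to its back, z up
- camera_unit: camera controller: white plastic case 120 (x) x 100 (y) x 60 mm high with a black front band and the blue button; loose, about 0.9 kg. Origin: centre of the underside; x axis points from its front to its back, z up
- pc_unit: compact computer: black case 120 (x) x 120 (y) x 50 mm high with a grey disc on top and the green button; loose, about 0.9 kg. Origin: centre of the underside; x axis points from its front to its back, z up
- shaker: tube shaker, not part of the job: blue case 130 (x) x 100 (y) x 60 mm high with a black rubber cup (52 mm wide, top at 82 mm) and a red button; loose, about 1.3 kg. Origin: centre of the underside; x axis points from its front to its back, z up
- lamp_button_top (a point): centre of the flat top of the yellow round button (34 mm across, 12 mm thick head on a thinner stem) that stands on the lamp power supply, 30 mm from the middle of the case towards its front; this point rides down with the button and is 106 mm above the table while the button is up
- lamp_button (a joint): how far the yellow button has been pushed straight down, m: 0 is up (off), 0.012 is all the way down; beyond 0.006 it is on. It takes about 2 N to push, stays at the depth where it is left and does not spring back (nothing clicks). Once it is all the way down, its cushioned head gives further from 3.5 N on, 1 mm per newton, for at most 10 mm (not counted in this value) before it is hard, and comes back when let go.
- camera_button_top (a point): centre of the flat top of the blue round button (34 mm across, 12 mm thick head on a thinner stem) that stands on the camera controller, 30 mm from the middle of the case towards its front; this point rides down with the button and is 86 mm above the table while the button is up
- camera_button (a joint): how far the blue button has been pushed straight down, m: 0 is up (off), 0.012 is all the way down; beyond 0.006 it is on. It takes about 2 N to push, stays at the depth where it is left and does not spring back (nothing clicks). Once it is all the way down, its cushioned head gives further from 3.5 N on, 1 mm per newton, for at most 10 mm (not counted in this value) before it is hard, and comes back when let go.
- pc_button_top (a point): centre of the flat top of the green round button (34 mm across, 12 mm thick head on a thinner stem) that stands on the compact computer, 33 mm from the middle of the case towards its front; this point rides down with the button and is 76 mm above the table while the button is up
- pc_button (a joint): how far the green button has been pushed straight down, m: 0 is up (off), 0.012 is all the way down; beyond 0.006 it is on. It takes about 2 N to push, stays at the depth where it is left and does not spring back (nothing clicks). Once it is all the way down, its cushioned head gives further from 3.5 N on, 1 mm per newton, for at most 10 mm (not counted in this value) before it is hard, and comes back when let go.
- shaker_button_top (a point): centre of the flat top of the red round button (34 mm across, 12 mm thick head on a thinner stem) that stands on the tube shaker, 35 mm from the middle of the case towards its front; this point rides down with the button and is 86 mm above the table while the button is up
- shaker_button (a joint): how far the red button has been pushed straight down, m: 0 is up (off), 0.012 is all the way down; beyond 0.006 it is on. It takes about 2 N to push, stays at the depth where it is left and does not spring back (nothing clicks). Once it is all the way down, its cushioned head gives further from 3.5 N on, 1 mm per newton, for at most 10 mm (not counted in this value) before it is hard, and comes back when let go. It must stay up.
- dropper: bystander: amber glass bottle with a black cap, 36 mm wide, 85 mm high, loose. Origin: centre of the underside
- jar: bystander: clear jar with a red cap, 56 mm wide, 75 mm high, loose. Origin: centre of the underside
- slide_box: bystander: yellow slide box 90 (x) x 35 (y) x 30 mm high, loose. Origin: centre of the underside
- mouse: bystander: black computer mouse 100 (x) x 58 (y) x 30 mm high, loose. Origin: centre of the underside

How it is judged:
By the outcome, as a careful person would: the job done as asked, in the order asked, and still so for the second after the job is handed in, with the robot touching nothing.
It also fails if it takes over 48 s, if anything falls off the work surface, if the arm or the gripper's body presses on something with over 40 N, if the wrist force passes 120 N, or if a joint passes its speed limit or range.

### The arm

A 6-joint arm with a two-finger parallel gripper is mounted at the origin on the work surface. World frame = base frame: x ahead of the robot, y to its left, z up, the work surface at z = 0. Lengths are in m, angles in rad, forces in N, time in s.
With the tool pointing down it reaches from about 0.275 to 0.75 m from the base axis. Payload 10.2 kg.
Tool frame: the origin (TCP) lies midway between the tips of the shut fingers; the grasp point (between the pads) lies 19 mm behind it (env.hold_point_z is the distance from the TCP to the grasp point, in m); x points along the fingers, z is the direction in which the jaws open and shut, and the axes are right-handed (so a half turn about x gives the same grasp; the last joint's range is limited). The gripper opens to 85 mm and grips with 20 to 120 N. Pads are 22 mm wide; open, the fingers measure 114 mm over their backs; the gripper's body (76 mm by 85 mm) begins 54 mm behind the grasp point. The pads swing forward as they close: fully open they stand 13 mm farther back than shut.
Start: joints at [-1.482, 0.313, 1.498, -0, 1.331, -0.223], TCP at [0.161, -0.5, 0.231] pointing down, gripper open.
Joint ranges: [-2.94, 2.94], [-0.97, 2.17], [0.19, 2.56], [-1.23, 4.37], [0.02, 3.11], [-2.88, 2.88]. Speed limits (rad/s): [2.39, 2.39, 3.01, 3.14, 3.14, 3.14].

### API

Orientations are given as a unit quaternion [x, y, z, w].
In Python, from bench import env, kinematics, monitor, eyes, job gives the robot as it stands. The module is installed in compiled form; this text tells all that it offers. Calls block until the motion is done:
- env.reach(position, orientation): joint-space move of the TCP to a pose.
- env.movel(position, velocity=0.15, frame=None, guard=None): straight line of the TCP; frame=None keeps the orientation; velocity is the mean speed in m/s. With guard (N) it stops when the force on the tool has changed by that much, and returns True; else False.
- env.set_joints(angles): joint-space move.
- env.release() and env.close_gripper(effort=None): open the fingers fully, or close them until they stop; effort is the grip in N (None keeps the last).
- env.hold(seconds).
- kinematics.ik(position, orientation): joint angles nearest the present ones, or None.
- monitor.sense(): the state.
- eyes.grab_frame(name): name is "scene" or "top"; returns a dict with "frame" (384x512x3 uint8, red, green, blue), "mtx" (3x3 intrinsics, pixels), "view" (4x4, takes a point from world to camera coordinates). Camera axes: x right, y down, z forward; pixel columns grow to the right and rows downward; lengths in m; the calibration is good to about 2 mm. A picture is of the moment at which its call begins. There is no depth.
A pose or a line that the arm cannot do raises env.MotionError and nothing moves.
- job.hand_in(): hands the job in, once; it reports no verdict.
The state is a dict: "clock": time; "joints": joint angles; "qvel": joint speeds; "joint_efforts": joint torques, N m; "position": TCP position; "ee_rot": TCP orientation; "contact_force": force on the tool from outside, world axes, zero at the start; "ft_torque": the same for the moment, N m; "finger_gap": opening from 0.0 (shut) to 1.0 (fully open).
Only numpy, scipy, OpenCV 4.12 (cv2) and the standard library are available. Lean on these libraries where they do the work, as an engineer would, in place of code of your own. Each camera call takes 0.05 s, during which the arm holds its last target.

## Working session

There is one attempt and no reset: what is moved stays moved. The work goes in short steps, each a Python script; the robot and the scene stay as the last script left them, time stands still between calls to the robot, and variables do not carry over. Pictures are saved under pics/ and viewed, and the job is handed in when it is done.

```bash
mkdir -p pics; python3 - <<'E'
from bench import env, kinematics, monitor, eyes, job
import cv2,pickle
s=monitor.sense();print({k:s[k] for k in('clock','position','ee_rot','contact_force','finger_gap')})
for n in('top','scene'):
    f=eyes.grab_frame(n);pickle.dump({k:f[k] for k in('frame','mtx','view')},open(n+'.pkl','wb'))
    cv2.imwrite(f'pics/{n}0.png',cv2.resize(f['frame'][:,:,::-1],(800,600),interpolation=cv2.INTER_CUBIC))
    print(n,f['mtx'],f['view'])
E
```

```text
{'clock': 0.0, 'position': array([ 0.16100056, -0.49944087,  0.23074984]), 'ee_rot': array([ 0.41665841,  0.57185459, -0.4159869 ,  0.57125564]), 'contact_force': array([-0.17120955,  0.31362424,  0.33500509]), 'finger_gap': 0.9982003160629115}
top [[384.58482984   0.         251.03763959]
 [  0.         384.58482984 191.36141994]
 [  0.           0.           1.        ]] [[-0.02663215 -0.99963412 -0.00472724  0.03551058]
 [-0.99710815  0.02690096 -0.07107513  0.54032204]
 [ 0.07117629  0.00282069 -0.99745976  1.05474445]
 [ 0.          0.          0.          1.        ]]
scene [[451.77222363   0.         253.98858646]
 [  0.         451.77222363 189.95225608]
 [  0.           0.           1.        ]] [[-3.68682984e-01  9.29554187e-01 -1.36778003e-03  2.13755910e-01]
 [ 6.89407760e-01  2.72447675e-01 -6.71184926e-01 -3.13221328e-01]
 [-6.23530110e-01 -2.48397419e-01 -7.41288692e-01  1.50139901e+00]
 [ 0.00000000e+00  0.00000000e+00  0.00000000e+00  1.00000000e+00]]
```

View pics/top0.png

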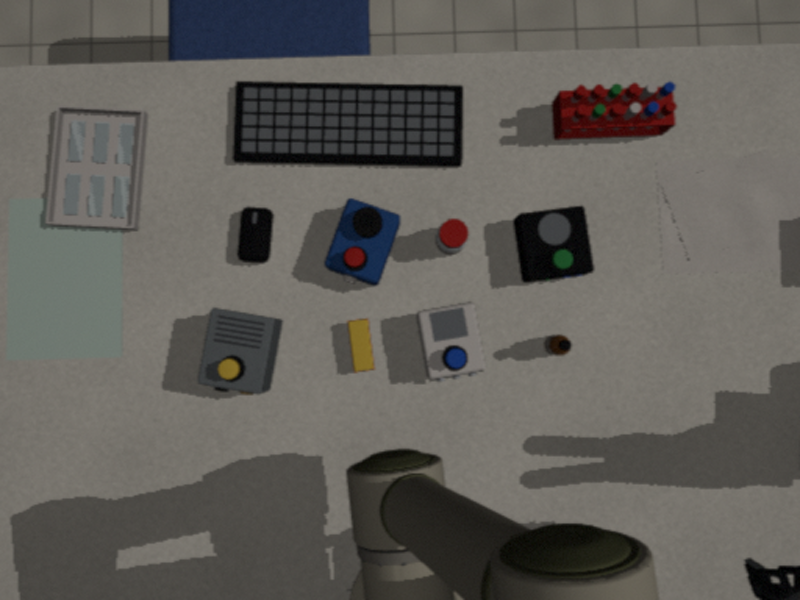

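View pics/scene0.png

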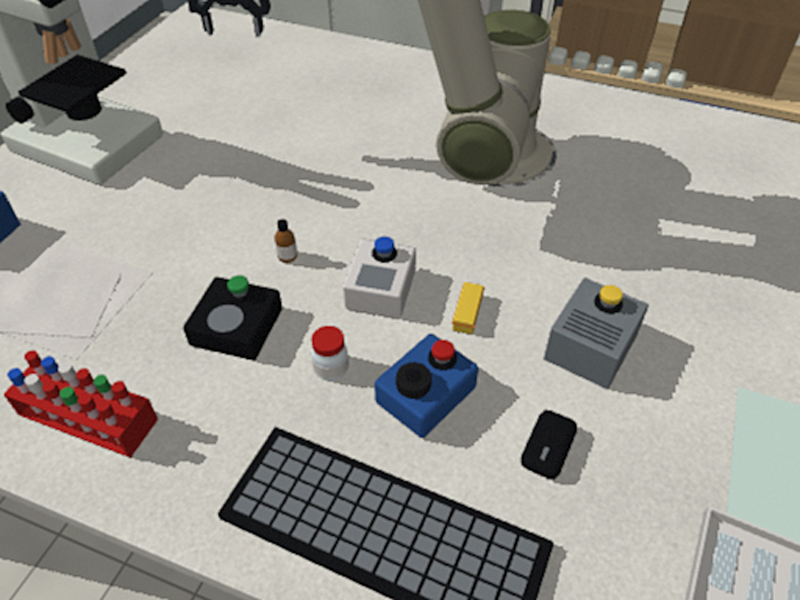

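The top view shows the yellow button at (229,369), blue at (455,357), green at (563,259) and red at (354,258). In the scene view they are at (611,296), (384,246), (238,286) and (442,352). Next I take the colour centroids in both views and check them by triangulation.

```bash
cat > h.py <<'E'
import numpy as np,cv2,pickle
def ray(f,uv,z):
    d=np.linalg.inv(f['mtx'])@[uv[0],uv[1],1];R=f['view'][:3,:3];t=f['view'][:3,3]
    c=-R.T@t;d=R.T@d;return c+d*(z-c[2])/d[2],c,d/np.linalg.norm(d)
def tri(a,b):
    A=0;B=0
    for c,d in(a,b):
        P=np.eye(3)-np.outer(d,d);A=A+P;B=B+P@c
    return np.linalg.solve(A,B)
seeds={'lamp':((229,369),(611,293),.106,(20,35)),'camera':((455,356),(384,243),.086,(105,125)),'pc':((563,258),(238,283),.076,(45,80)),'shaker':((354,257),(442,348),.086,None)}
def centroid(f,uv,h,r=14):
    hsv=cv2.cvtColor(f['frame'],cv2.COLOR_RGB2HSV).astype(int)
    H,S,V=hsv[...,0],hsv[...,1],hsv[...,2]
    m=(S>130)&(V>50)
    m&=((H>=h[0])&(H<=h[1])) if h else ((H<8)|(H>172))
    y,x=np.mgrid[:384,:512];m&=np.hypot(x-uv[0],y-uv[1])<r
    n,l,st,ce=cv2.connectedComponentsWithStats(m.astype(np.uint8));i=1+np.argmax(st[1:,4])
    return ce[i],st[i]
E
python3 - <<'E'
from h import *
T=pickle.load(open('top.pkl','rb'));S=pickle.load(open('scene.pkl','rb'))
for k,(a,b,z,h) in seeds.items():
    ca,sa=centroid(T,np.array(a)/1.5625,h);cb,sb=centroid(S,np.array(b)/1.5625,h)
    pa=ray(T,ca,z);pb=ray(S,cb,z-.004)
    print(k,ca,sa[2:],cb,sb[2:],'top',pa[0].round(4),'scene',pb[0].round(4),'tri',tri(pa[1:],pb[1:]).round(4))
ims=[]
for k,(a,b,z,h) in seeds.items():
  for f,u in((T,a),(S,b)):
    x,y=(np.array(u)/1.5625).astype(int);ims.append(cv2.resize(f['frame'][y-24:y+24,x-24:x+24,::-1],(200,200),interpolation=cv2.INTER_NEAREST))
cv2.imwrite('pics/crops.png',np.vstack([np.hstack(ims[:4]),np.hstack(ims[4:])]))
E
```

```text
lamp [146.23376623 235.67532468] [ 15  14 154] [390.53793103 188.39310345] [ 15  12 145] top [0.4289 0.2909 0.106 ] scene [0.4321 0.2938 0.102 ] tri [0.4285 0.2935 0.0981]
camera [291.43609023 228.86466165] [ 13  13 133] [245.40740741 156.65740741] [ 12  10 108] top [ 0.4358 -0.0815  0.086 ] scene [ 0.4389 -0.08    0.082 ] tri [ 0.4354 -0.0819  0.0783]
pc [360.18103448 165.31896552] [ 13  12 116] [151.57377049 181.92622951] [ 14  11 122] top [ 0.5985 -0.2706  0.076 ] scene [ 0.6015 -0.2693  0.072 ] tri [ 0.5992 -0.272   0.0689]
shaker [226.45112782 164.0075188 ] [ 14  13 133] [283.1025641  223.97435897] [ 15  13 156] top [0.6102 0.0836 0.086 ] scene [0.6137 0.0854 0.082 ] tri [0.6112 0.0844 0.0786]
```

View pics/crops.png

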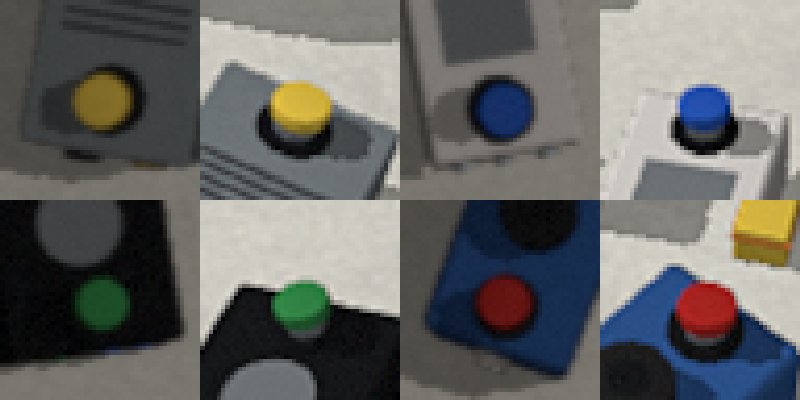

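Both views agree to about 3 mm, and the triangulated heights fit the head centres. I'll use the mean of the two, shut the fingers and press the lamp first.

```bash
cat > press.py <<'E'
import numpy as np,cv2,sys
from scipy.spatial.transform import Rotation as R
from bench import env, kinematics, monitor, eyes, job
def press(x,y,z):
    q0=np.array([0.41665841,0.57185459,-0.4159869,0.57125564])
    a=np.arctan2(y,x)-np.arctan2(-.4994,.161)
    M=(R.from_euler('z',a)*R.from_quat(q0)).as_matrix()
    X=np.array([0,0,-1.]);Z=M[:,2]*[1,1,0];Z/=np.linalg.norm(Z)
    q=R.from_matrix(np.c_[X,np.cross(Z,X),Z]).as_quat()
    j=kinematics.ik([x,y,z+.1],q);print('ik',j,'now',monitor.sense()['joints'].round(2))
    env.reach([x,y,z+.1],q)
    env.movel([x,y,z+.012],velocity=.12);env.hold(.2)
    s=monitor.sense();f0=s['contact_force'];print('above',s['position'].round(4),f0.round(2),s['clock'])
    g=env.movel([x,y,z-.0145],velocity=.025,guard=8)
    env.hold(.2);s=monitor.sense();print('pressed',g,s['position'].round(4),(s['contact_force']-f0).round(2))
    env.movel([x,y,z+.1],velocity=.15)
    s=monitor.sense();print('up',s['position'].round(4),s['contact_force'].round(2),s['clock'])
def pic(name):
    for n in('top','scene'):
        f=eyes.grab_frame(n);cv2.imwrite(f'pics/{n}_{name}.png',cv2.resize(f['frame'][:,:,::-1],(800,600),interpolation=cv2.INTER_CUBIC))
E
python3 - <<'E'
from press import *
env.close_gripper(20)
press(.4305,.2923,.106);pic('lamp')
E
```

```text
ik [ 3.71072388e-01  3.23593918e-01  1.55098887e+00 -4.44089210e-16
  1.26700986e+00 -2.25264198e-01] now [-1.48  0.31  1.5  -0.    1.33 -0.22]
above [0.4308 0.2924 0.1186] [-0.26  0.24  0.44] 4.8917
pressed False [0.4306 0.2923 0.0919] [-0.12 -0.72  6.06]
up [0.4301 0.2921 0.205 ] [-0.62 -0.31  0.43] 7.2167
```

The force was 6 N at 14 mm of travel, which fits the button fully down with the cushion about 2 mm in.

View pics/scene_lamp.png

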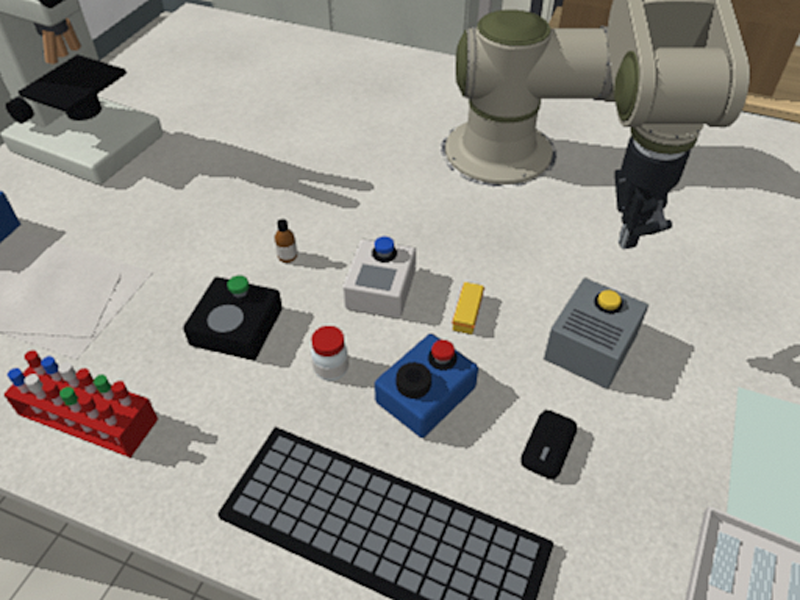

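The yellow button is now at (609,300) and visibly lower, and the lamp case hasn't moved. Camera next, then the computer.

```bash
python3 - <<'E'
from press import *
press(.4373,-.0808,.086);pic('cam')
E
```

```text
ik [-4.47309747e-01  1.80655553e-01  1.79311303e+00 -4.44089210e-16
  1.16782407e+00 -2.64459361e-01] now [ 0.37  0.32  1.55  0.    1.27 -0.23]
above [ 0.4376 -0.0809  0.0985] [ 1.01  0.1  -0.68] 9.7917
pressed False [ 0.4374 -0.0808  0.0718] [-1.9   0.64  5.94]
up [ 0.4369 -0.0806  0.1851] [-0.23  0.45 -0.05] 12.1167
```

View pics/scene_cam.png

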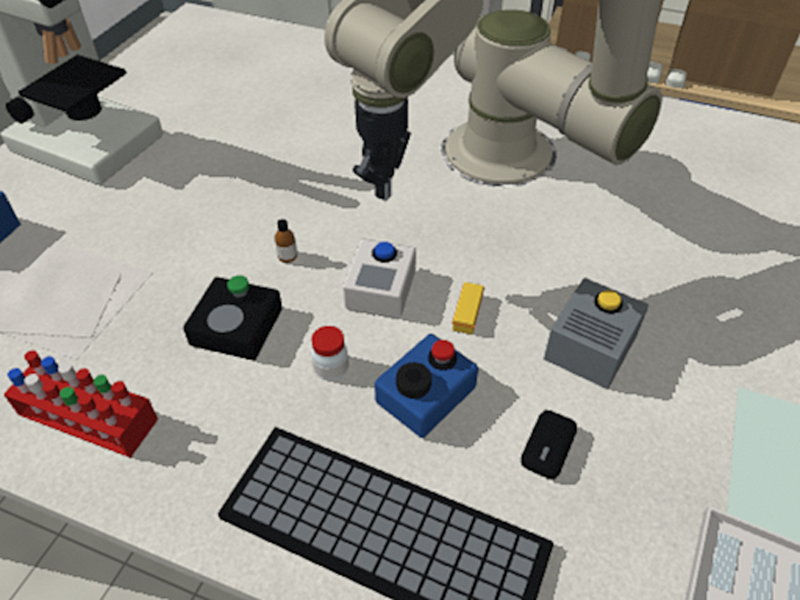

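The blue button is down at (384,251) and its case is where it was.

```bash
python3 - <<'E'
from press import *
press(.6,-.27,.076)
env.set_joints([-1.482,0.313,1.498,0,1.331,-0.223]);pic('end')
import pickle
from h import *
f0={n:pickle.load(open(n+'.pkl','rb')) for n in('top','scene')}
for n in f0:
    f=eyes.grab_frame(n)
    for k,(a,b,z,h) in seeds.items():
        u=np.array(a if n=='top' else b)/1.5625
        print(n,k,(centroid(f,u,h)[0]-centroid(f0[n],u,h)[0]).round(2))
    d=np.abs(f['frame'].astype(int)-f0[n]['frame']).max(2)
    cv2.imwrite(f'pics/diff_{n}.png',cv2.resize(np.clip(d*3,0,255).astype(np.uint8),(800,600)))
print(monitor.sense()['clock'],monitor.sense()['contact_force'])
E
```

```text
ik [-6.00548362e-01  6.51922503e-01  1.12331926e+00 -4.44089210e-16
  1.36635089e+00 -1.77553594e-01] now [-0.45  0.18  1.79  0.    1.17 -0.26]
above [ 0.6003 -0.2701  0.0887] [ 0.32 -0.66  0.11] 14.2833
pressed False [ 0.6001 -0.27    0.0621] [-1.63  2.15  5.17]
up [ 0.5996 -0.2698  0.1747] [-0.04  0.12 -0.73] 16.6083
top lamp [ 1.03 -0.18]
top camera [-0.32 -0.18]
top pc [-1.33  0.71]
top shaker [0. 0.]
scene lamp [-1.09  3.42]
scene camera [0.03 3.48]
scene pc [0.8  3.14]
scene shaker [0. 0.]
18.6167 [-0.12649224  0.28757686  0.77792525]
```

View pics/scene_end.png

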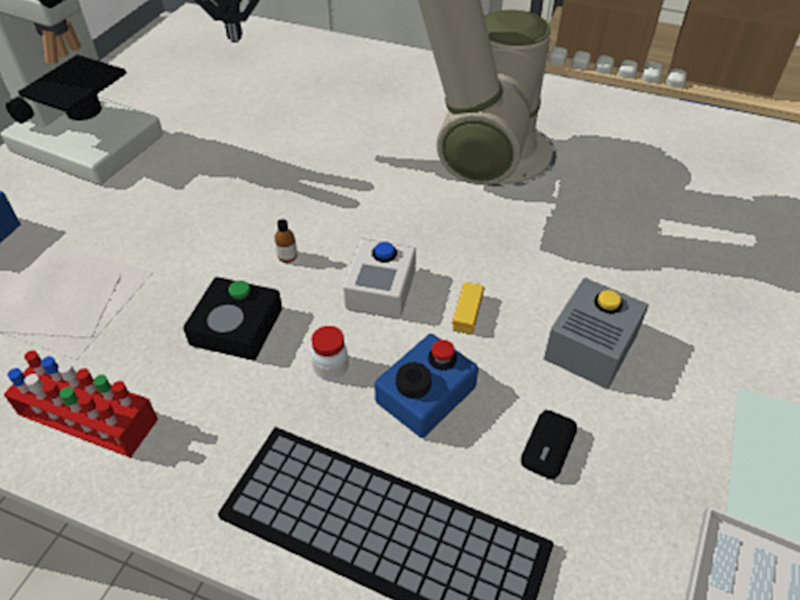

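View pics/diff_scene.png

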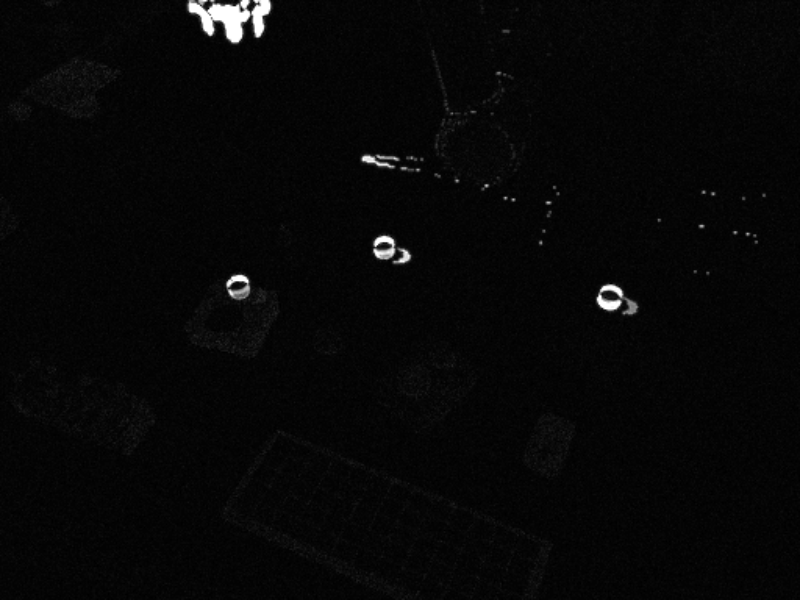

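The scene view shows the three wanted buttons down: yellow (609,300), blue (384,251), green (239,290). In the difference image only those buttons, their shadows and the arm changed. Each button dropped 3.1–3.5 px, about 12 mm. Red stayed at 0.0 px.

```bash
python3 - <<'E'
from bench import job
print(job.hand_in())
E
```

```text
the job is handed in; nothing more can be done
None
```

I pushed down the yellow lamp button, then the blue camera button, then the green computer button with the shut fingertips, and handed the job in at about 19 s. The hand-in gave no verdict.

- **Presses:** each went about 14 mm down with 5–6 N of downward force, which fits a button fully down with its cushion slightly compressed. There was a small sideways force too, at most about 2.7 N, on the computer.
- **Buttons:** in the last pictures all three had dropped 3.1–3.5 px, about 12 mm of travel. The red shaker button had not moved (0.0 px).
- **Everything else:** the before/after difference of the scene view showed changes only at the three buttons, their shadows and the arm. The units and the other objects stayed in place.
- **Hand:** it is back at the start pose, clear of everything, with the fingers shut.
- **Disagreement:** the two cameras placed the buttons about 3 mm apart, so I used the mean, well inside the 34 mm heads.

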